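# Clamp the topping tray under the hold-down foot

## Task

Lift the lever of the hold-down stand right up to its top stop, then push the steel tray along the counter under the raised foot until its long edge lies flat against the stand's fence, roughly in the middle of it. Then push the lever down just until the foot holds the tray with a firm but gentle press (about 10 N), and let go; do not force the lever on, or the foot will dent the tray, and leave the dish, the shaker and the wafers where they are.

Things in the scene. Friction and masses are not known exactly. Their poses are not given: they have to be found in the camera images.
- hold_down: Grey stand fixed to the counter; place and yaw vary. Origin: on the counter, middle of the front face of its fence; x points away from the robot, y left along the fence, z up. Fence: aluminium bar 190 mm long (y), 12 thick, 18 high, front face at x = 0. Behind it a base plate (100 mm wide, to x = +89 mm) with a steel column (at x = +52 mm, top z = 142 mm) whose arm carries the head forward.
- head (a point): Centre of the head, a grey block 36 (x) x 38 (y) x 60 (z) mm at x = -35 mm, y = 0, z = 115 mm in the stand's frame. The lever sits on its front face, the foot hangs below it on a thin rod that stands out up to 40 mm above it.
- lever_axis (a point): Point on the lever's turning axis, in the plane of the lever's bar: stand x = -62 mm, y = 0, z = 118 mm. The axis runs along the stand's x. The lever points from here to the stand's -y (right): a round steel bar 12 mm thick with a black ball of 22 mm at 150 mm from the axis.
- lever (a joint): Lever angle (rad): 0 lowest, 0.5 level, 1 top stop; grows as the lever rises; starts at 0.5 to 0.65. It stays where it is left: friction; at lever_grip it takes about 6 N to raise it and 4 N to lower it (weight helps). 1 rad moves the foot's rod by 45 mm, without play.
- lever_grip (a point): Centre line of the lever's bar, 130 mm from its axis; lift here from below or press from above; only counter and tray lie under it. Felt while it moves down: 4 N free, then 1 N more for each 3 N between pad and tray (each 2 mm further down here): a 10 N press shows as 8 to 9 N, 22 N as 12 to 13 N. Standing still, friction hides part of it. Released, it stays (over 17 N eases back to 17 N).
- foot: Sprung foot on the rod: dark collar 20 mm in diameter. Origin: middle of its underside; z up. A black rubber pad (26 mm across) is screwed in from below; the pad's underside is 18 to 32 mm below the origin, different at each start and not given by this pose, so contact must be felt. Spring 4 N/mm, about 3 N at first touch. 4 to 20 N holds the tray properly; over 22 N dents it.
- tray: Shallow pressed-steel tray, 130 (x) x 210 (y) x 15 mm high, floor about 4 mm thick, 0.2 to 0.4 kg. Origin: centre of its underside; long edges along its y. It starts flat on the counter, 60 to 90 mm short of the fence on the robot's side, up to 20 mm aside and turned up to 0.12 rad. Against the fence its origin is at about stand x = -66 mm.
- cheese_dish: Bystander: small yellow cheese-shaped ceramic dish, 71 x 94 x 47 mm, left of the work. Origin: centre of its underside.
- shaker: Bystander: clear shaker with a grey cap, 44 mm in diameter, 90 mm high, left of the work. Origin: centre of its underside.
- wafer_row: Bystander: row of round wafers, 66 x 91 x 60 mm, right of the work. Origin: centre of its underside.

How it is judged:
By the outcome, as a careful person would: the job done as asked, in the order asked, and still so for the second after the job is handed in, with the robot touching nothing.
It also fails if it takes over 64 s, if anything falls off the work surface, if the arm or the gripper's body presses on something with over 40 N, if the wrist force passes 120 N, or if a joint passes its speed limit or range.

## Robot

A 7-joint arm with a two-finger parallel gripper is mounted at the origin on a cart in front of the work surface, level with it; the furniture and walls round the work are solid. World frame = base frame: x ahead of the robot, y to its left, z up, the work surface at z = 0. Lengths are in m, angles in rad, forces in N, time in s.
With the tool pointing down it reaches from about 0.425 to 0.875 m from the base axis. Payload 4.7 kg.
Tool frame: the origin (TCP) lies at the very end of the fingers, on their centre line; the grasp point (between the pads) lies 19 mm behind it; z points along the fingers, y is the line along which they close (so a half turn about z gives the same grasp; the last joint's range is limited). The gripper opens to 87 mm and grips with 3 to 60 N. Pads are 19 mm wide; open, the fingers measure 117 mm over their backs; the gripper's body (75 mm by 190 mm) begins 51 mm behind the grasp point.
Start: joints at [1.242, 0.321, -0.07, 1.45, 0.023, 1.371, -0.057], TCP at [0.218, -0.612, 0.223] pointing down, gripper open.
Joint ranges: [-2.86, 2.86], [-0.3, 2.09], [-1.38, 1.24], [0.06, 2.45], [-1.56, 4.7], [0.09, 2.05], [-2.69, 2.69]. Speed limits (rad/s): [2.57, 2.57, 3.14, 3.14, 3.14, 3.14, 3.14].

## Interface

Orientations are given as a rotation vector (axis times angle).
In Python, from bench import ctrl, vision gives the robot as it stands.
- The arm moves only by the tool jog_arm, never from a script. Its argument "increments" is a list of rows, each an object of numbers: "tx", "ty", "tz": the shift along the tool's x, y, z in mm; "wx", "wy", "wz": the turn, a rotation vector about the tool's x, y, z in rad; "gripper": the opening, from 0 (shut) to 1 (fully open). In form: [{"tx": .., "ty": .., "tz": .., "wx": .., "wy": .., "wz": .., "gripper": ..}, ...]. A call has exactly 5 rows; each row is the pose to reach, as a shift and turn from the pose commanded when the call began, along the tool's axes at that moment; what a row does not reach only later rows make up. A row lasts 1/12 s, in which the tool goes at most 41.7 mm and 7.16 degrees, less where a joint would pass 70% of its speed; a pose out of reach is approached as far as the arm can. A call with a gripper value outside its range is refused whole. The fingers move at their own pace and stop on an object; "grip_force" is the grip in N (left out, the last holds). Time passes only in rows, so rows that repeat a pose let the fingers close, or fill a call up. It gives the time, the measured TCP pose, the force, the opening and the grip force at its end, in the units of the state.
- ctrl.get_state(): the state, without advancing time (a new reading comes with each control period).
- vision.get_image(name): name is "side" or "top" or "wrist"; returns a dict with "color" (400x640x3 uint8, blue, green, red), "fx", "fy", "cx", "cy" (pixels), "extrinsics" (4x4, takes a point from world to camera coordinates). Camera axes: x right, y down, z forward; pixel columns grow to the right and rows downward; lengths in m; the calibration is good to about 2 mm. A picture is of the moment at which its call begins. There is no depth.
- ctrl.close_job(): hands the job in; it is judged then, once.
Trained networks look in the newest picture that a camera, given by its name, has taken for a name from the list of things; names that differ only in an ending like _2 or _b are one class to them, and where a whole thing is asked for, a point or a joint stands for the part that bears it (a point fixed in the world has none). Each returns a list of dicts, best first, with "conf" (0 to 1); they miss things now and then, are a little off and sometimes report something else, mostly with a low value. They report only what shows in the picture. A call takes as long as a camera call.
- vision.spot_in(camera, thing): "bbox" ([left, top, right, bottom] in pixels, round what is visible of it).
The state is a dict: "time": time; "joint_positions": joint angles; "qd": joint speeds; "joint_torque": joint torques, N m; "position": TCP position; "tool_rot": TCP orientation; "ft_force": force on the tool from outside, world axes, zero at the start; "torque": the same for the moment, N m; "grip_width": opening from 0.0 (shut) to 1.0 (fully open); "grip_force": force on a finger pad.
Only numpy, scipy, OpenCV 4.12 (cv2) and the standard library are available. Lean on these libraries where they do the work, as an engineer would, in place of code of your own. Each camera call takes 0.05 s, during which the arm holds its last target. There are 200 camera calls.

## Working session

There is one attempt and no reset: what is moved stays moved. The work goes in short steps, Python scripts to look and compute and a tool call to move; the robot and the scene stay as the last step left them, time stands still between calls to the robot, and variables do not carry over. Pictures are saved under pics/ and viewed, at most 10 in all, crops included, and the job is handed in when it is done.

Besides the shell and the picture viewer there is one more tool, called after "Request:" in YAML: its name, and indented under it one key for each argument. jog_arm: Moves the arm, as the interface text tells. Its arguments: {"type":"object","properties":{"increments":{"type":"array"},"grip_force":{"type":"number"}},"required":["increments"]}

```bash
mkdir -p pics; cat > h.py <<'E'
import numpy as np, cv2
from bench import ctrl, vision
from scipy.spatial.transform import Rotation as R
def proj(im,P):
    P=np.atleast_2d(P); E=np.array(im["extrinsics"]); c=P@E[:3,:3].T+E[:3,3]
    return np.c_[im["fx"]*c[:,0]/c[:,2]+im["cx"], im["fy"]*c[:,1]/c[:,2]+im["cy"]]
def onplane(im,uv,z):
    E=np.array(im["extrinsics"]); uv=np.atleast_2d(uv)
    d=np.c_[(uv[:,0]-im["cx"])/im["fx"],(uv[:,1]-im["cy"])/im["fy"],np.ones(len(uv))]@E[:3,:3]
    o=-E[:3,:3].T@E[:3,3]; return o+d*((z-o[2])/d[:,2])[:,None]
E
python3 - <<'E'
from h import *
s=ctrl.get_state(); print({k:np.round(v,3).tolist() for k,v in s.items()})
for n in("side","top"):
    im=vision.get_image(n); cv2.imwrite(f"pics/{n}0.png",im["color"])
    E=np.array(im["extrinsics"]); print(n,im["fx"],im["cx"],im["cy"],(-E[:3,:3].T@E[:3,3]).round(3),E[:3,:3].round(2).tolist())
    for t in("hold_down","head","lever","foot","tray","cheese_dish","shaker","wafer_row"):
        print(t,[(np.round(d["bbox"]).tolist(),round(d["conf"],2)) for d in vision.spot_in(n,t)[:2]])
E
```

```text
{'time': 0.0, 'joint_positions': [1.242, 0.322, -0.07, 1.452, 0.023, 1.371, -0.057], 'qd': [-0.002, 0.0, 0.002, -0.001, 0.001, -0.001, -0.001], 'joint_torque': [0.0, -49.128, -0.403, -31.252, -0.064, 0.044, 0.0], 'position': [0.218, -0.612, 0.221], 'tool_rot': [-3.094, -0.535, 0.001], 'ft_force': [0.362, 0.417, 0.982], 'torque': [-0.002, 0.052, -0.015], 'grip_force': 0.0, 'grip_width': 0.997}
side 454.66992975354736 322.17254645867223 198.85421613486758 [0.639 0.92  0.834] [[-1.0, 0.06, 0.01], [0.03, 0.61, -0.79], [-0.05, -0.79, -0.61]]
hold_down [([255.0, 148.0, 310.0, 240.0], 0.56)]
head [([256.0, 148.0, 309.0, 239.0], 0.97)]
lever [([299.0, 146.0, 307.0, 186.0], 0.64)]
foot [([293.0, 200.0, 303.0, 217.0], 0.45)]
tray [([310.0, 188.0, 359.0, 232.0], 0.9)]
cheese_dish [([316.0, 294.0, 357.0, 345.0], 0.75)]
shaker [([290.0, 277.0, 306.0, 312.0], 0.59)]
wafer_row [([314.0, 146.0, 339.0, 168.0], 0.79), ([315.0, 295.0, 358.0, 343.0], 0.17)]
top 369.2244789594353 321.9865750902091 198.16505201793197 [ 0.405 -0.028  1.115] [[0.02, -1.0, 0.02], [-0.98, -0.02, -0.19], [0.19, -0.01, -0.98]]
hold_down [([303.0, 140.0, 395.0, 195.0], 0.73)]
head [([306.0, 142.0, 397.0, 194.0], 0.62)]
lever [([336.0, 183.0, 397.0, 190.0], 0.7)]
foot []
tray [([302.0, 197.0, 374.0, 240.0], 0.97), ([336.0, 186.0, 396.0, 194.0], 0.51)]
cheese_dish [([306.0, 140.0, 396.0, 192.0], 0.7), ([191.0, 199.0, 229.0, 228.0], 0.64)]
shaker [([223.0, 176.0, 238.0, 192.0], 0.78)]
wafer_row [([418.0, 209.0, 444.0, 235.0], 0.7)]
```

View pics/top0.png

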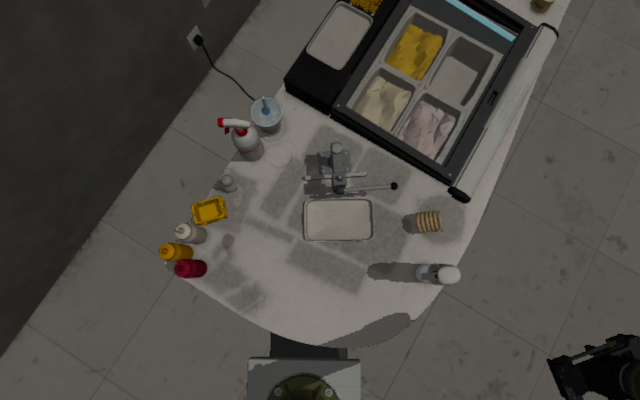

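View pics/side0.png

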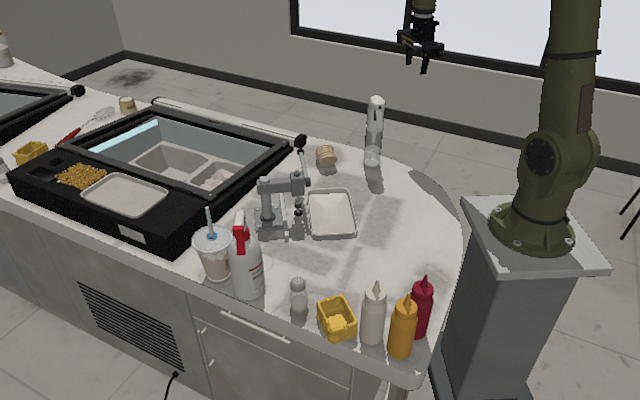

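Top view: the stand is at about (338,170), the lever ball at (393,186) and the tray spans (303–373, 198–241). The wafers are at (430,221) and a tall mill at (440,273). I'll enlarge both views for measuring.

```bash
python3 - <<'E'
import cv2
a=cv2.imread("pics/top0.png")[135:247,290:450]; b=cv2.imread("pics/side0.png")[130:250,240:400]
cv2.imwrite("pics/c0.png",cv2.resize(a,None,fx=5,fy=5,interpolation=2)); cv2.imwrite("pics/c1.png",cv2.resize(b,None,fx=5,fy=5,interpolation=2))
E
```

```text
(no output)
```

View pics/c0.png

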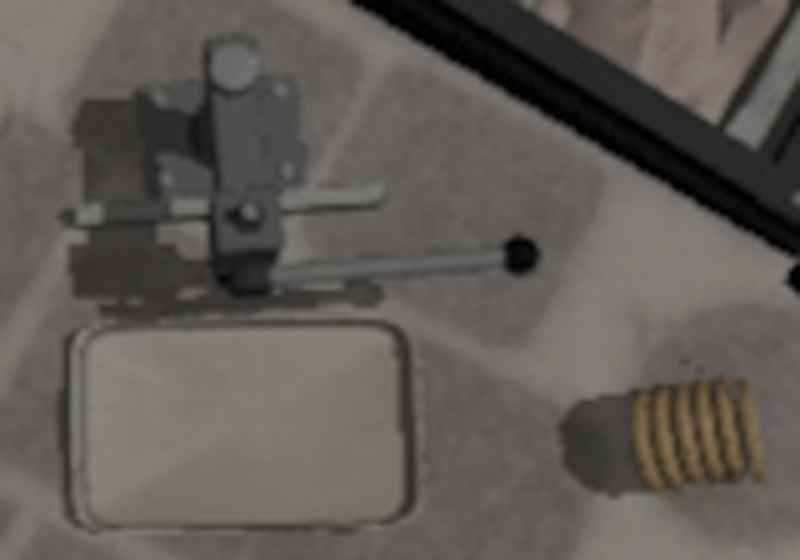

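View pics/c1.png

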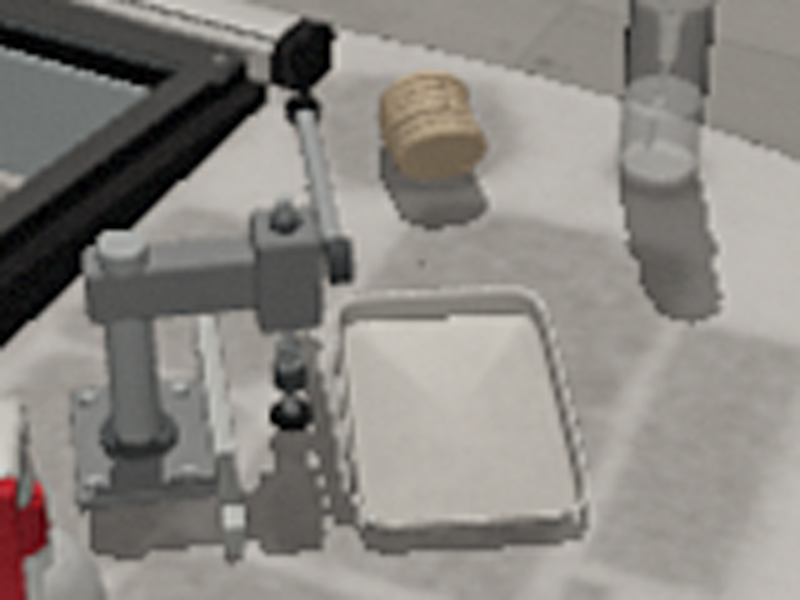

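```bash
cat > fit.py <<'E'
from h import *
from scipy.optimize import least_squares
T=vision.get_image("top"); S=vision.get_image("side")
tp=lambda a:np.array(a)/5+[290,135]; sd=lambda a:np.array(a)/5+[240,130]
def sp(p,P): c,s=np.cos(p[2]),np.sin(p[2]); P=np.atleast_2d(P); return np.c_[p[0]+c*P[:,0]-s*P[:,1],p[1]+s*P[:,0]+c*P[:,1],P[:,2]]
def ball(a,r=.15): return [-.062,-r*np.cos(a-.5),.118+r*np.sin(a-.5)]
pt=[((.052,0,.142),(234,68)),((-.0,.095,.018),(72,225)),((0,-.095,.018),(384,206))]
ps=[((.052,0,.142),(122,250)),((-0,.095,0),(242,558)),((0,.095,.018),(243,508))]
if __name__=="__main__":
    def f(p):
        r=[proj(T,sp(p,P))[0]-tp(u) for P,u in pt]+[proj(S,sp(p,P))[0]-sd(u) for P,u in ps]
        r+=[proj(T,sp(p,ball(p[3])))[0]-tp((520,255)),proj(S,sp(p,ball(p[3])))[0]-sd((303,106))]
        return np.ravel(r)
    r=least_squares(f,[.45,-.03,0,.55],loss="soft_l1"); print("stand",r.x.round(4)); print(f(r.x).reshape(-1,2).round(1).tolist())
    print("tray top corners", onplane(T,tp([(68,325),(412,320),(415,527),(68,531)]),.012).round(3).tolist())
    print("tray side corners", onplane(S,sd([(337,300),(545,290),(590,520),(360,530)]),.014).round(3).tolist())
    print("fence", onplane(T,tp([(72,225),(384,206)]),.018).round(3).tolist())
    print("wafers",onplane(T,tp([(635,480),(765,480),(635,390)]),.03).round(3).tolist(),"mill",onplane(T,[[415,272],[460,275]],0).round(3).tolist())
E
python3 fit.py
```

```text
stand [ 0.6786 -0.0814  0.0942  0.5355]
[[-0.2, -0.3], [0.3, -0.5], [-0.2, -0.8], [-0.1, -2.4], [0.8, -2.3], [0.3, 2.8], [-0.4, 0.4], [0.1, -0.2]]
tray top corners [[0.607, 0.015, 0.012], [0.615, -0.195, 0.012], [0.49, -0.196, 0.012], [0.483, 0.011, 0.012]]
tray side corners [[0.614, -0.189, 0.014], [0.487, -0.193, 0.014], [0.484, 0.016, 0.014], [0.608, 0.018, 0.014]]
fence [[0.668, 0.014, 0.018], [0.685, -0.177, 0.018]]
wafers [[0.519, -0.324, 0.03], [0.521, -0.401, 0.03], [0.573, -0.325, 0.03]] mill [[0.4, -0.323, 0.0], [0.394, -0.457, 0.0]]
```

The fit is consistent: stand at about (0.678, -0.081) with yaw 0.092, lever at about 0.535, tray at (0.549, -0.089) with yaw 0.034 and about 64 mm from the fence. The tray frames come out at 126 x 208 mm, close to the given size. Next I check the mill's height and plan the approach over it.

```bash
cat >> h.py <<'E'
def cur():
    s=ctrl.get_state(); M=R.from_rotvec(s["tool_rot"]).as_matrix(); return np.array(s["position"]),M
def plan(wps,p=None,M=None):
    "waypoints (x,y,z,yaw), tool down -> tool-axis deltas, each from the one before"
    if p is None: p,M=cur()
    for *q,yaw in wps:
        N=R.from_euler("z",yaw).as_matrix()@np.diag([1,-1,-1.]); q=np.array(q)
        print("t",(M.T@(q-p)*1000).round(1),"w",R.from_matrix(M.T@N).as_rotvec().round(3)); p,M=q,N
ST=(.6783,-.0814,.092)
def st(x,y,z):
    c,s=np.cos(ST[2]),np.sin(ST[2]); return ST[0]+c*x-s*y,ST[1]+s*x+c*y,z
E
python3 - <<'E'
from h import *
S=vision.get_image("side");T=vision.get_image("top");W=vision.get_image("wrist")
b=onplane(S,[[372,163]],0)[0];print("mill base",b)
for z in(.15,.2,.25,.3):print(z,proj(S,[b[0],b[1],z]),proj(T,[b[0],b[1],z]))
E=np.array(W["extrinsics"]);p,M=cur();print("cam in tool",M.T@(-E[:3,:3].T@E[:3,3]-p))
g=st(-.062,-.130,.118+.13*np.sin(.035));print("grip",g)
plan([(.218,-.612,.42,.9),(.35,-.48,.42,1.4),(.49,-.34,.42,1.664),(g[0],g[1],.30,1.664),(g[0],g[1],g[2]+.03,1.664),(g[0],g[1],g[2]-.017,1.664)])
E
```

```text
mill base [ 0.39234991 -0.35012356  0.        ]
0.15 [[375.54033104 123.02718675]] [[441.12278257 275.80554434]]
0.2 [[376.82300482 108.54490278]] [[447.94944063 276.23510781]]
0.25 [[378.16265517  93.41931347]] [[455.56379722 276.71423675]]
0.3 [[379.56316469  77.60658161]] [[464.11053308 277.25203511]]
cam in tool [ 0.06571705 -0.00095731 -0.16132068]
grip (np.float64(0.6285053345493025), np.float64(-0.21654618489862415), np.float64(0.1225490710985637))
t [  -0.4   -0.3 -197.4] w [ 0.     0.    -0.557]
t [185.5  21.3   0. ] w [ 0.   0.  -0.5]
t [161.8 114.2   0. ] w [ 0.     0.    -0.264]
t [110.  149.4 120. ] w [0. 0. 0.]
t [  0.    0.  147.5] w [0. 0. 0.]
t [ 0.  0. 47.] w [0. 0. 0.]
```

Request:
jog_arm:
  increments:
    - {"tz": -40, "wz": -0.11, "gripper": 0.55}
    - {"tz": -80, "wz": -0.22, "gripper": 0.55}
    - {"tz": -120, "wz": -0.33, "gripper": 0.55}
    - {"tz": -160, "wz": -0.44, "gripper": 0.55}
    - {"tz": -200, "wz": -0.557, "gripper": 0.55}
  grip_force: 25

```text
validation failed for argument at $.in...
```

Request:
jog_arm:
  increments:
    - {"tx": 37, "ty": 4, "wz": -0.1}
    - {"tx": 74, "ty": 8, "wz": -0.2}
    - {"tx": 111, "ty": 13, "wz": -0.3}
    - {"tx": 148, "ty": 17, "wz": -0.4}
    - {"tx": 185, "ty": 21, "wz": -0.5}

```text
validation failed for argument at $.in...
```

Request:
jog_arm:
  increments:
    - {"tx": 32, "ty": 23, "wz": -0.053}
    - {"tx": 65, "ty": 46, "wz": -0.106}
    - {"tx": 97, "ty": 68, "wz": -0.158}
    - {"tx": 130, "ty": 91, "wz": -0.211}
    - {"tx": 162, "ty": 114, "wz": -0.264}

```text
validation failed for argument at $.in...
```

Request:
jog_arm:
  increments:
    - {"tx": 20, "ty": 27, "tz": 22}
    - {"tx": 40, "ty": 54, "tz": 44}
    - {"tx": 60, "ty": 81, "tz": 65}
    - {"tx": 80, "ty": 108, "tz": 87}
    - {"tx": 99, "ty": 134, "tz": 108}

```text
validation failed for argument at $.in...
```

```bash
python3 - <<'E'
from h import *
g=st(-.062,-.130,.1225)
plan([(g[0],g[1],.2,1.664),(g[0],g[1],g[2]-.017,1.664)])
s=ctrl.get_state();print(s["time"],s["position"],s["ft_force"],s["grip_width"],s["joint_positions"])
im=vision.get_image("wrist")
for d in vision.spot_in("wrist","lever")[:2]:print(d)
c=im["color"].copy()
for r in(.06,.1,.13,.15):
    u=proj(im,[st(-.062,-r,.118+r*np.sin(.035))])[0];print(u)
    if r!=.1: cv2.circle(c,tuple(int(v) for v in u),3,(0,0,255),1)
cv2.imwrite("pics/w1.png",c)
E
```

```text
t [ 519.2 -234.8   22.5] w [ 0.     0.    -1.321]
t [ 0.   0.  94.5] w [0. 0. 0.]
1.15 [ 0.21845333 -0.61221468  0.2226103 ] [ 0.50315379 -0.34178609 -0.06730981] 0.9998856235474535 [ 1.2420946   0.32096439 -0.07008762  1.45049858  0.02261724  1.37079959
 -0.05687653]
[-345.70572342 -946.8551891 ]
[-255.9254204  -916.69034704]
[-189.448674   -894.35515226]
[-145.53296672 -879.60012995]
```

View pics/w1.png

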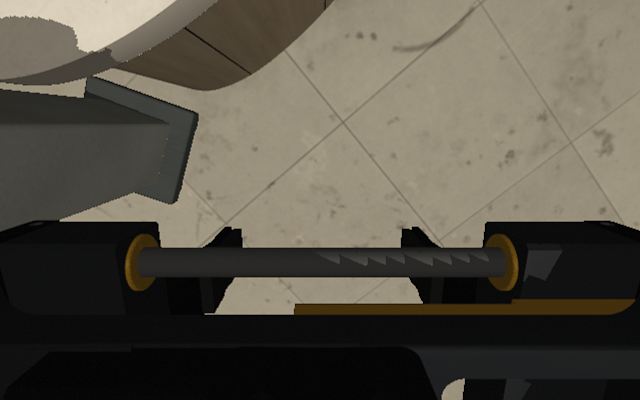

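The calls were refused, so the arm has not moved. The wrist picture only shows the floor and the gripper. I'll give every field in every row.

Request:
jog_arm:
  increments:
    - {"tx": 0, "ty": 0, "tz": -40, "wx": 0, "wy": 0, "wz": -0.11, "gripper": 0.55}
    - {"tx": 0, "ty": 0, "tz": -80, "wx": 0, "wy": 0, "wz": -0.22, "gripper": 0.55}
    - {"tx": 0, "ty": 0, "tz": -120, "wx": 0, "wy": 0, "wz": -0.33, "gripper": 0.55}
    - {"tx": 0, "ty": 0, "tz": -160, "wx": 0, "wy": 0, "wz": -0.44, "gripper": 0.55}
    - {"tx": 0, "ty": 0, "tz": -200, "wx": 0, "wy": 0, "wz": -0.557, "gripper": 0.55}
  grip_force: 25

```text
time: 1.67
position: [0.2182, -0.6118, 0.4249]
tool_rot: [2.825, 1.373, -0.0]
ft_force: [-0.1, -1.5, 0.6]
grip_width: 0.708
grip_force: 0.0
```

Request:
jog_arm:
  increments:
    - {"tx": 37, "ty": 4, "tz": 0, "wx": 0, "wy": 0, "wz": -0.1, "gripper": 0.55}
    - {"tx": 74, "ty": 8, "tz": 0, "wx": 0, "wy": 0, "wz": -0.2, "gripper": 0.55}
    - {"tx": 111, "ty": 13, "tz": 0, "wx": 0, "wy": 0, "wz": -0.3, "gripper": 0.55}
    - {"tx": 148, "ty": 17, "tz": 0, "wx": 0, "wy": 0, "wz": -0.4, "gripper": 0.55}
    - {"tx": 185, "ty": 21, "tz": 0, "wx": 0, "wy": 0, "wz": -0.5, "gripper": 0.55}

```text
time: 2.08
position: [0.3509, -0.479, 0.4228]
tool_rot: [2.398, 2.029, -0.0]
ft_force: [-0.5, -0.1, 0.2]
grip_width: 0.557
grip_force: 0.0
```

Request:
jog_arm:
  increments:
    - {"tx": 32, "ty": 23, "tz": 0, "wx": 0, "wy": 0, "wz": -0.053, "gripper": 0.55}
    - {"tx": 65, "ty": 46, "tz": 0, "wx": 0, "wy": 0, "wz": -0.106, "gripper": 0.55}
    - {"tx": 97, "ty": 68, "tz": 0, "wx": 0, "wy": 0, "wz": -0.158, "gripper": 0.55}
    - {"tx": 130, "ty": 91, "tz": 0, "wx": 0, "wy": 0, "wz": -0.211, "gripper": 0.55}
    - {"tx": 162, "ty": 114, "tz": 0, "wx": 0, "wy": 0, "wz": -0.264, "gripper": 0.55}

```text
time: 2.5
position: [0.4909, -0.3384, 0.423]
tool_rot: [2.112, 2.324, -0.0]
ft_force: [0.4, -0.5, 0.6]
grip_width: 0.547
grip_force: 0.0
```

Request:
jog_arm:
  increments:
    - {"tx": 20, "ty": 27, "tz": 22, "wx": 0, "wy": 0, "wz": 0, "gripper": 0.55}
    - {"tx": 40, "ty": 54, "tz": 44, "wx": 0, "wy": 0, "wz": 0, "gripper": 0.55}
    - {"tx": 60, "ty": 81, "tz": 65, "wx": 0, "wy": 0, "wz": 0, "gripper": 0.55}
    - {"tx": 80, "ty": 108, "tz": 87, "wx": 0, "wy": 0, "wz": 0, "gripper": 0.55}
    - {"tx": 99, "ty": 134, "tz": 108, "wx": 0, "wy": 0, "wz": 0, "gripper": 0.55}

```text
time: 2.92
position: [0.6151, -0.2276, 0.3136]
tool_rot: [2.115, 2.322, 0.0]
ft_force: [0.5, -0.4, -0.1]
grip_width: 0.551
grip_force: 0.0
```

```bash
python3 - <<'E'
from h import *
g=st(-.062,-.130,.1225)
plan([(g[0],g[1],.2,1.664),(g[0],g[1],g[2]-.017,1.664)])
s=ctrl.get_state();print(s["time"],s["position"],s["ft_force"],s["grip_width"],s["joint_positions"])
im=vision.get_image("wrist")
for d in vision.spot_in("wrist","lever")[:2]:print(d)
c=im["color"].copy()
for r in(.06,.1,.13,.15):
    u=proj(im,[st(-.062,-r,.118+r*np.sin(.035))])[0];print(u)
    if r!=.1: cv2.circle(c,tuple(int(v) for v in u),3,(0,0,255),1)
cv2.imwrite("pics/w2.png",c)
E
```

```text
t [  9.8  14.3 113.6] w [0. 0. 0.]
t [ 0.   0.  94.5] w [0. 0. 0.]
2.9167 [ 0.61510247 -0.22763194  0.31364114] [ 0.4654406  -0.44181693 -0.13053239] 0.5513385270406235 [ 0.68804842  0.3513624  -0.51151958  1.27051316  0.16950324  1.56144525
  0.29474883]
{'bbox': [329.3, 36.9, 345.8, 201.4], 'conf': 0.72}
[334.38151446 110.022926  ]
[334.05573765 147.41911324]
[333.82138372 174.32079379]
[333.66965288 191.7381016 ]
```

View pics/w2.png

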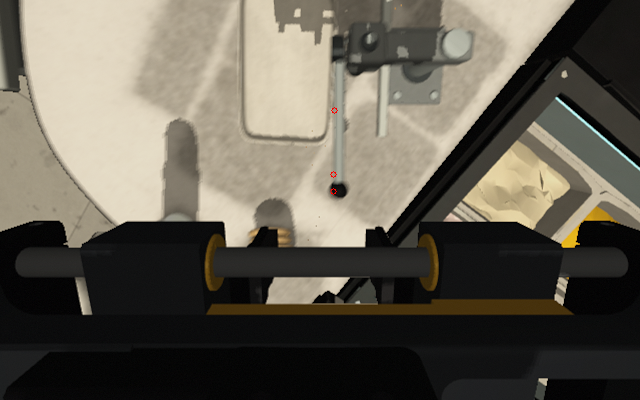

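The wrist picture shows the bar at column 339, about 5 mm further from the robot than my dots at 334. The ball is at (338,190), the column top at (457,44) and the fence's right end at (377,136). I'll refit with this view added.

```bash
cat > fit2.py <<'E'
from fit import *
W=vision.get_image("wrist")
def f(p):
    r=[proj(T,sp(p,P))[0]-tp(u) for P,u in pt]+[proj(S,sp(p,ps[0][0]))[0]-sd(ps[0][1])]
    r+=[proj(T,sp(p,ball(p[3])))[0]-tp((520,255)),proj(S,sp(p,ball(p[3])))[0]-sd((303,106))]
    r+=[.7*(proj(W,sp(p,P))[0]-u) for P,u in [(ball(p[3]),(338,190)),((.052,0,.142),(457,44)),((0,-.095,.018),(377,136)),((-.035,0,.165),(369,40))]]
    return np.ravel(r)
r=least_squares(f,[.68,-.08,.09,.55]); print("stand",r.x.round(4)); print(f(r.x).reshape(-1,2).round(1).tolist())
E
python3 fit2.py
```

```text
stand [ 0.6787 -0.0807  0.1057  0.5255]
[[-0.7, -0.4], [0.1, -0.2], [-0.5, -1.2], [-0.2, -2.1], [-0.6, -0.2], [-0.5, 0.3], [-0.7, 1.1], [-0.9, -0.4], [0.1, 1.4], [0.3, -1.1]]
```

Request:
jog_arm:
  increments:
    - {"tx": 2, "ty": 3, "tz": 23, "wx": 0, "wy": 0, "wz": 0, "gripper": 0.55}
    - {"tx": 4, "ty": 6, "tz": 46, "wx": 0, "wy": 0, "wz": 0, "gripper": 0.55}
    - {"tx": 6, "ty": 9, "tz": 69, "wx": 0, "wy": 0, "wz": 0, "gripper": 0.55}
    - {"tx": 8, "ty": 12, "tz": 92, "wx": 0, "wy": 0, "wz": 0, "gripper": 0.55}
    - {"tx": 10, "ty": 17, "tz": 114, "wx": 0, "wy": 0, "wz": 0, "gripper": 0.55}

```text
time: 3.58
position: [0.6294, -0.2205, 0.2013]
tool_rot: [2.118, 2.316, -0.001]
ft_force: [0.3, 0.1, -0.2]
grip_width: 0.551
grip_force: 0.0
```

```bash
sed -i 's/^ST=.*/ST=(.6787,-.081,.099)/' h.py; python3 - <<'E'
from h import *
im=vision.get_image("wrist"); print([d for d in vision.spot_in("wrist","lever")[:2]])
s=ctrl.get_state();print(s["time"],s["position"],s["ft_force"]); p,M=cur()
c=im["color"].copy()
for r in(.05,.08,.1,.12,.15): 
    P=np.array([st(-.062,-r,.118+r*np.sin(.03))]);u=proj(im,P)[0];print(r,u.round(1),(M.T@(P[0]-p)*1000).round(1)); cv2.circle(c,tuple(int(v) for v in u),2,(0,0,255),-1)
cv2.imwrite("pics/w3.png",c)
E
```

```text
[{'bbox': [308.4, 2.4, 341.2, 240.3], 'conf': 0.7}]
3.6833 [ 0.62775974 -0.21890343  0.19767986] [-0.69740534 -0.30286808 -0.2016441 ]
0.05 [320.8  97.9] [82.1  2.  78.3]
0.08 [321.2 139.4] [52.1  2.3 77.3]
0.1 [321.5 165.9] [32.1  2.4 76.7]
0.12 [321.8 191.5] [12.1  2.6 76.1]
0.15 [322.2 228.2] [-17.9   2.8  75.1]
```

View pics/w3.png

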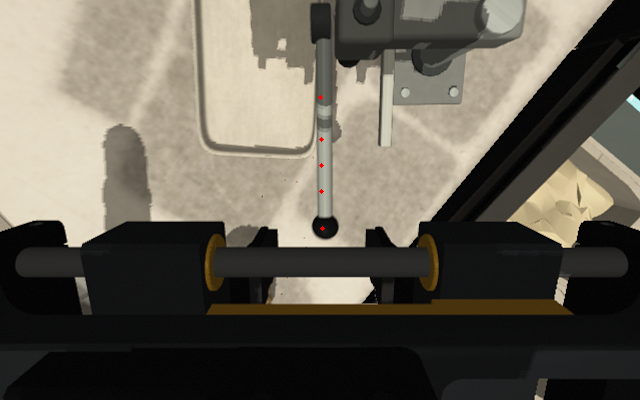

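The bar centre shows at column 324–325 and the ball at (325,228), about 2.5 mm beyond my dots and about 4 mm from the finger centre. I'll descend over the bar and close on it.

Request:
jog_arm:
  increments:
    - {"tx": 1, "ty": 2, "tz": 20, "wx": 0, "wy": 0, "wz": 0, "gripper": 0.55}
    - {"tx": 2, "ty": 4, "tz": 40, "wx": 0, "wy": 0, "wz": 0, "gripper": 0.55}
    - {"tx": 2, "ty": 4, "tz": 60, "wx": 0, "wy": 0, "wz": 0, "gripper": 0.55}
    - {"tx": 2, "ty": 4, "tz": 77, "wx": 0, "wy": 0, "wz": 0, "gripper": 0.55}
    - {"tx": 2, "ty": 4, "tz": 93, "wx": 0, "wy": 0, "wz": 0, "gripper": 0.55}

```text
time: 4.1
position: [0.6343, -0.2176, 0.1094]
tool_rot: [2.117, 2.317, 0.0]
ft_force: [0.4, 0.5, -1.4]
grip_width: 0.547
grip_force: 0.0
```

Request:
jog_arm:
  increments:
    - {"tx": 0, "ty": 0, "tz": 0, "wx": 0, "wy": 0, "wz": 0, "gripper": 0.3}
    - {"tx": 0, "ty": 0, "tz": 0, "wx": 0, "wy": 0, "wz": 0, "gripper": 0.25}
    - {"tx": 0, "ty": 0, "tz": 0, "wx": 0, "wy": 0, "wz": 0, "gripper": 0.2}
    - {"tx": 0, "ty": 0, "tz": 0, "wx": 0, "wy": 0, "wz": 0, "gripper": 0.2}
    - {"tx": 0, "ty": 0, "tz": 0, "wx": 0, "wy": 0, "wz": 0, "gripper": 0.2}
  grip_force: 20

```text
time: 4.52
position: [0.6348, -0.2157, 0.1095]
tool_rot: [2.114, 2.32, 0.001]
ft_force: [-0.5, -0.7, 0.1]
grip_width: 0.265
grip_force: 0.0
```

Request:
jog_arm:
  increments:
    - {"tx": 0, "ty": 0, "tz": 0, "wx": 0, "wy": 0, "wz": 0, "gripper": 0.05}
    - {"tx": 0, "ty": 0, "tz": 0, "wx": 0, "wy": 0, "wz": 0, "gripper": 0.05}
    - {"tx": 0, "ty": 0, "tz": 0, "wx": 0, "wy": 0, "wz": 0, "gripper": 0.05}
    - {"tx": 0, "ty": 0, "tz": 0, "wx": 0, "wy": 0, "wz": 0, "gripper": 0.05}
    - {"tx": 0, "ty": 0, "tz": 0, "wx": 0, "wy": 0, "wz": 0, "gripper": 0.05}
  grip_force: 20

```text
time: 4.93
position: [0.6315, -0.2158, 0.1078]
tool_rot: [-2.114, -2.319, 0.006]
ft_force: [-6.1, -0.6, 5.0]
grip_width: 0.127
grip_force: 20.0
```

Bar grasped (opening 11 mm) with a small sideways load. I'll take the load off and lift along the arc.

Request:
jog_arm:
  increments:
    - {"tx": 0, "ty": -1.5, "tz": -3, "wx": 0, "wy": 0, "wz": 0, "gripper": 0.05}
    - {"tx": 1, "ty": -3, "tz": -11, "wx": 0, "wy": 0, "wz": 0, "gripper": 0.05}
    - {"tx": 2.5, "ty": -3, "tz": -22, "wx": 0, "wy": 0, "wz": 0, "gripper": 0.05}
    - {"tx": 5, "ty": -3, "tz": -32, "wx": 0, "wy": 0, "wz": 0, "gripper": 0.05}
    - {"tx": 8, "ty": -3, "tz": -42, "wx": 0, "wy": 0, "wz": 0, "gripper": 0.05}

```text
time: 5.35
position: [0.6305, -0.2075, 0.1496]
tool_rot: [2.115, 2.322, 0.001]
ft_force: [4.0, -1.2, -9.0]
grip_width: 0.128
grip_force: 20.0
```

Request:
jog_arm:
  increments:
    - {"tx": 2, "ty": 0, "tz": -4, "wx": 0, "wy": 0, "wz": 0, "gripper": 0.05}
    - {"tx": 3, "ty": 0, "tz": -7, "wx": 0, "wy": 0, "wz": 0, "gripper": 0.05}
    - {"tx": 4, "ty": 0, "tz": -10, "wx": 0, "wy": 0, "wz": 0, "gripper": 0.05}
    - {"tx": 5, "ty": 0, "tz": -12, "wx": 0, "wy": 0, "wz": 0, "gripper": 0.05}
    - {"tx": 6, "ty": 0, "tz": -14, "wx": 0, "wy": 0, "wz": 0, "gripper": 0.05}

```text
time: 5.77
position: [0.6299, -0.2015, 0.1635]
tool_rot: [2.115, 2.322, 0.001]
ft_force: [5.0, -2.0, -7.3]
grip_width: 0.134
grip_force: 20.0
```

Request:
jog_arm:
  increments:
    - {"tx": 0.5, "ty": 0, "tz": -1, "wx": 0, "wy": 0, "wz": 0, "gripper": 0.05}
    - {"tx": 1, "ty": 0.5, "tz": -2, "wx": 0, "wy": 0, "wz": 0, "gripper": 0.05}
    - {"tx": 1.5, "ty": 1, "tz": -3, "wx": 0, "wy": 0, "wz": 0, "gripper": 0.05}
    - {"tx": 2, "ty": 1, "tz": -4, "wx": 0, "wy": 0, "wz": 0, "gripper": 0.05}
    - {"tx": 2, "ty": 1, "tz": -4, "wx": 0, "wy": 0, "wz": 0, "gripper": 0.05}

```text
time: 6.18
position: [0.6297, -0.1995, 0.1673]
tool_rot: [-2.115, -2.321, 0.002]
ft_force: [1.6, -0.1, -7.1]
grip_width: 0.132
grip_force: 20.0
```

Request:
jog_arm:
  increments:
    - {"tx": 0.5, "ty": 0, "tz": -1, "wx": 0, "wy": 0, "wz": 0, "gripper": 0.05}
    - {"tx": 1, "ty": 0, "tz": -2, "wx": 0, "wy": 0, "wz": 0, "gripper": 0.05}
    - {"tx": 1.5, "ty": 0, "tz": -3, "wx": 0, "wy": 0, "wz": 0, "gripper": 0.05}
    - {"tx": 1.5, "ty": 0, "tz": -3, "wx": 0, "wy": 0, "wz": 0, "gripper": 0.05}
    - {"tx": 1.5, "ty": 0, "tz": -3, "wx": 0, "wy": 0, "wz": 0, "gripper": 0.05}

```text
time: 6.6
position: [0.6296, -0.1983, 0.1696]
tool_rot: [-2.115, -2.321, 0.002]
ft_force: [1.1, -2.6, -10.8]
grip_width: 0.131
grip_force: 20.0
```

Request:
jog_arm:
  increments:
    - {"tx": 0.5, "ty": 0, "tz": -1, "wx": 0, "wy": 0, "wz": 0, "gripper": 0.05}
    - {"tx": 1, "ty": 0, "tz": -2, "wx": 0, "wy": 0, "wz": 0, "gripper": 0.05}
    - {"tx": 1.5, "ty": 0, "tz": -3, "wx": 0, "wy": 0, "wz": 0, "gripper": 0.05}
    - {"tx": 1.5, "ty": 0, "tz": -3, "wx": 0, "wy": 0, "wz": 0, "gripper": 0.05}
    - {"tx": 1.5, "ty": 0, "tz": -3, "wx": 0, "wy": 0, "wz": 0, "gripper": 0.05}
  grip_force: 25

```text
time: 7.02
position: [0.6294, -0.1981, 0.1699]
tool_rot: [-2.116, -2.32, 0.003]
ft_force: [6.4, -5.9, -22.9]
grip_width: 0.128
grip_force: 25.0
```

Request:
jog_arm:
  increments:
    - {"tx": 0.5, "ty": 0, "tz": -1, "wx": 0, "wy": 0, "wz": 0, "gripper": 0.05}
    - {"tx": 1, "ty": 0, "tz": -2, "wx": 0, "wy": 0, "wz": 0, "gripper": 0.05}
    - {"tx": 1.5, "ty": 0, "tz": -3, "wx": 0, "wy": 0, "wz": 0, "gripper": 0.05}
    - {"tx": 1.5, "ty": 0, "tz": -3, "wx": 0, "wy": 0, "wz": 0, "gripper": 0.05}
    - {"tx": 1.5, "ty": 0, "tz": -3, "wx": 0, "wy": 0, "wz": 0, "gripper": 0.05}

```text
time: 7.43
position: [0.6293, -0.1976, 0.1708]
tool_rot: [-2.117, -2.319, 0.003]
ft_force: [11.3, -7.4, -32.4]
grip_width: 0.133
grip_force: 25.0
```

```bash
python3 - <<'E'
from fit import *
s=ctrl.get_state();print(s["time"],s["position"],s["ft_force"])
cv2.imwrite("pics/side1.png",cv2.resize(S["color"][110:250,240:400],None,fx=4,fy=4,interpolation=2))
q=[.6787,-.081,.099]
for a in(.8,.9,1.):print(a,[((proj(S,sp(q,ball(a,r)))[0]-[240,110])*4).round(0).tolist() for r in(.06,.15)])
E
```

```text
7.5333 [ 0.62933334 -0.19757861  0.17084843] [ 11.53135169  -7.22558666 -31.90861007]
0.8 [[257.0, 218.0], [242.0, 123.0]]
0.9 [[257.0, 213.0], [242.0, 109.0]]
1.0 [[258.0, 208.0], [243.0, 97.0]]
```

View pics/side1.png

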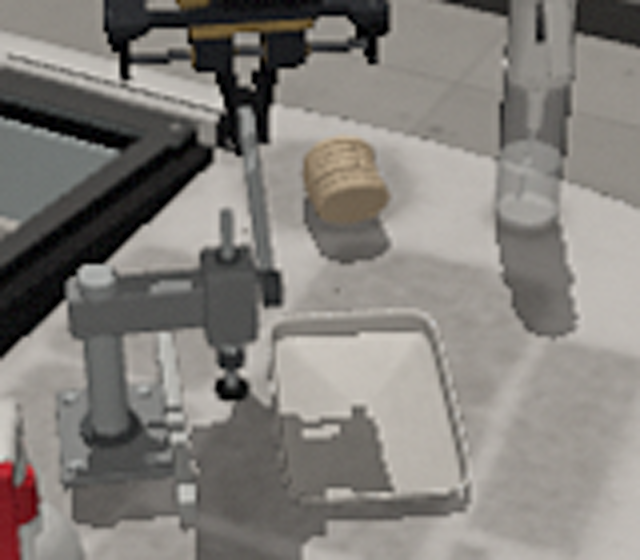

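The force jumped to 32 N while z stopped at 0.170, so the lever is at its top stop. The picture shows the bar raised, the rod standing tall at (227,230) and the foot high above the counter. I'll ease off and release upward.

Request:
jog_arm:
  increments:
    - {"tx": -1, "ty": 0, "tz": 3, "wx": 0, "wy": 0, "wz": 0, "gripper": 0.05}
    - {"tx": -2, "ty": 0, "tz": 6, "wx": 0, "wy": 0, "wz": 0, "gripper": 0.05}
    - {"tx": -2, "ty": 0, "tz": 6, "wx": 0, "wy": 0, "wz": 0, "gripper": 0.3}
    - {"tx": -2, "ty": 0, "tz": 6, "wx": 0, "wy": 0, "wz": 0, "gripper": 0.5}
    - {"tx": -2, "ty": 0, "tz": 6, "wx": 0, "wy": 0, "wz": 0, "gripper": 0.6}

```text
time: 7.95
position: [0.6315, -0.1957, 0.1731]
tool_rot: [2.113, 2.322, 0.004]
ft_force: [0.4, -0.7, -0.2]
grip_width: 0.27
grip_force: 0.0
```

Request:
jog_arm:
  increments:
    - {"tx": 0, "ty": 0, "tz": 0, "wx": 0, "wy": 0, "wz": 0, "gripper": 0.6}
    - {"tx": 0, "ty": 0, "tz": 0, "wx": 0, "wy": 0, "wz": 0, "gripper": 0.6}
    - {"tx": 0, "ty": 0, "tz": -20, "wx": 0, "wy": 0, "wz": 0, "gripper": 0.6}
    - {"tx": 0, "ty": 0, "tz": -55, "wx": 0, "wy": 0, "wz": 0, "gripper": 0.6}
    - {"tx": 0, "ty": 0, "tz": -90, "wx": 0, "wy": 0, "wz": 0, "gripper": 0.6}

```text
time: 8.37
position: [0.6293, -0.1965, 0.2608]
tool_rot: [-2.114, -2.321, 0.001]
ft_force: [1.2, -0.4, 0.4]
grip_width: 0.578
grip_force: 0.0
```

```bash
python3 - <<'E'
from h import *
s=ctrl.get_state();print(s["time"],s["position"],s["ft_force"],s["joint_positions"])
y=.099+np.pi
plan([(.52,-.2,.33,2.1),(.42,-.12,.30,2.65),(*st(-.235,.002,.2)[:2],.15,y),(*st(-.235,.002,0)[:2],.014,y),(*st(-.147,.002,0)[:2],.014,y)])
print(st(-.235,.002,0))
E
```

```text
8.3667 [ 0.62931817 -0.19646816  0.26078676] [ 1.17289751 -0.39227916  0.39310768] [ 0.64914434  0.37344802 -0.52115849  1.34976957  0.1829934   1.46852307
  0.23237174]
t [   6.8 -109.3  -69. ] w [-0.002 -0.002 -0.436]
t [119.5 -45.9  30. ] w [ 0.    0.   -0.55]
t [-13.3  27.3 150. ] w [ 0.     0.    -0.591]
t [  0.   0. 136.] w [0. 0. 0.]
t [-88.  -0.   0.] w [0. 0. 0.]
(np.float64(0.4446530004981804), np.float64(-0.10223680823935781), 0)
```

Request:
jog_arm:
  increments:
    - {"tx": 1, "ty": -12, "tz": -20, "wx": 0, "wy": 0, "wz": -0.08, "gripper": 1}
    - {"tx": 3, "ty": -35, "tz": -40, "wx": 0, "wy": 0, "wz": -0.17, "gripper": 1}
    - {"tx": 4, "ty": -60, "tz": -55, "wx": 0, "wy": 0, "wz": -0.26, "gripper": 1}
    - {"tx": 6, "ty": -85, "tz": -69, "wx": 0, "wy": 0, "wz": -0.35, "gripper": 1}
    - {"tx": 7, "ty": -109, "tz": -69, "wx": 0, "wy": 0, "wz": -0.436, "gripper": 1}

```text
time: 8.78
position: [0.5213, -0.1996, 0.3333]
tool_rot: [1.553, 2.724, 0.001]
ft_force: [0.2, 0.5, 0.2]
grip_width: 0.897
grip_force: 0.0
```

Request:
jog_arm:
  increments:
    - {"tx": 24, "ty": -9, "tz": 6, "wx": 0, "wy": 0, "wz": -0.11, "gripper": 1}
    - {"tx": 48, "ty": -18, "tz": 12, "wx": 0, "wy": 0, "wz": -0.22, "gripper": 1}
    - {"tx": 72, "ty": -28, "tz": 18, "wx": 0, "wy": 0, "wz": -0.33, "gripper": 1}
    - {"tx": 96, "ty": -37, "tz": 24, "wx": 0, "wy": 0, "wz": -0.44, "gripper": 1}
    - {"tx": 120, "ty": -46, "tz": 30, "wx": 0, "wy": 0, "wz": -0.55, "gripper": 1}

```text
time: 9.2
position: [0.4198, -0.1186, 0.2997]
tool_rot: [0.756, 3.048, -0.001]
ft_force: [0.2, -0.3, -0.6]
grip_width: 0.995
grip_force: 0.0
```

Request:
jog_arm:
  increments:
    - {"tx": -3, "ty": 5, "tz": 30, "wx": 0, "wy": 0, "wz": -0.12, "gripper": 1}
    - {"tx": -6, "ty": 10, "tz": 60, "wx": 0, "wy": 0, "wz": -0.24, "gripper": 1}
    - {"tx": -9, "ty": 16, "tz": 90, "wx": 0, "wy": 0, "wz": -0.36, "gripper": 1}
    - {"tx": -12, "ty": 22, "tz": 120, "wx": 0, "wy": 0, "wz": -0.48, "gripper": 1}
    - {"tx": -13, "ty": 27, "tz": 150, "wx": 0, "wy": 0, "wz": -0.591, "gripper": 1}

```text
time: 9.62
position: [0.4457, -0.1016, 0.1491]
tool_rot: [-0.166, 3.135, -0.002]
ft_force: [0.1, 0.0, 0.8]
grip_width: 0.998
grip_force: 0.0
```

```bash
python3 - <<'E'
from h import *
s=ctrl.get_state();print(s["time"],s["position"],s["ft_force"],s["joint_positions"],s["grip_width"])
y=.099+np.pi
plan([(*st(-.235,.006,0)[:2],.007,y)])
E
```

```text
9.6167 [ 0.44565113 -0.10155387  0.14912086] [0.07432364 0.03531356 0.82251566] [ 0.78718714 -0.02100092 -0.60882238  1.98743093 -0.01216137  1.1690589
  1.85975504] 0.9977995216938855
t [  1.3   3.6 142.1] w [-0.001  0.002  0.007]
```

Request:
jog_arm:
  increments:
    - {"tx": 0, "ty": 1, "tz": 35, "wx": 0, "wy": 0, "wz": 0.007, "gripper": 1}
    - {"tx": 1, "ty": 2, "tz": 70, "wx": 0, "wy": 0, "wz": 0.007, "gripper": 1}
    - {"tx": 1, "ty": 3, "tz": 105, "wx": 0, "wy": 0, "wz": 0.007, "gripper": 1}
    - {"tx": 1, "ty": 4, "tz": 130, "wx": 0, "wy": 0, "wz": 0.007, "gripper": 1}
    - {"tx": 1, "ty": 4, "tz": 141, "wx": 0, "wy": 0, "wz": 0.007, "gripper": 1}

```text
time: 10.03
position: [0.4412, -0.097, 0.0058]
tool_rot: [0.146, -3.134, -0.003]
ft_force: [-0.4, 0.2, 0.1]
grip_width: 1.0
grip_force: 0.0
```

Request:
jog_arm:
  increments:
    - {"tx": -6, "ty": 0, "tz": 0, "wx": 0, "wy": 0, "wz": 0, "gripper": 1}
    - {"tx": -12, "ty": 0, "tz": 0, "wx": 0, "wy": 0, "wz": 0, "gripper": 1}
    - {"tx": -18, "ty": 0, "tz": 0, "wx": 0, "wy": 0, "wz": 0, "gripper": 1}
    - {"tx": -24, "ty": 0, "tz": 0, "wx": 0, "wy": 0, "wz": 0, "gripper": 1}
    - {"tx": -30, "ty": 0, "tz": 0, "wx": 0, "wy": 0, "wz": 0, "gripper": 1}

```text
time: 10.45
position: [0.4752, -0.096, 0.0101]
tool_rot: [-0.144, 3.136, -0.002]
ft_force: [-2.3, -0.0, 2.0]
grip_width: 1.001
grip_force: 1.2
```

Request:
jog_arm:
  increments:
    - {"tx": -5, "ty": 0, "tz": 0, "wx": 0, "wy": 0, "wz": 0, "gripper": 1}
    - {"tx": -10, "ty": 0, "tz": 0, "wx": 0, "wy": 0, "wz": 0, "gripper": 1}
    - {"tx": -15, "ty": 0, "tz": 0, "wx": 0, "wy": 0, "wz": 0, "gripper": 1}
    - {"tx": -20, "ty": 0, "tz": 0, "wx": 0, "wy": 0, "wz": 0, "gripper": 1}
    - {"tx": -25, "ty": 0, "tz": 0, "wx": 0, "wy": 0, "wz": 0, "gripper": 1}

```text
time: 10.87
position: [0.4983, -0.0931, 0.0084]
tool_rot: [0.145, -3.137, 0.0]
ft_force: [-3.0, -0.2, 2.6]
grip_width: 1.001
grip_force: 1.6
```

Request:
jog_arm:
  increments:
    - {"tx": -5, "ty": 0, "tz": 0, "wx": 0, "wy": 0, "wz": 0, "gripper": 1}
    - {"tx": -10, "ty": 0, "tz": 0, "wx": 0, "wy": 0, "wz": 0, "gripper": 1}
    - {"tx": -15, "ty": 0, "tz": 0, "wx": 0, "wy": 0, "wz": 0, "gripper": 1}
    - {"tx": -19, "ty": 0, "tz": 0, "wx": 0, "wy": 0, "wz": 0, "gripper": 1}
    - {"tx": -22, "ty": 0, "tz": 0, "wx": 0, "wy": 0, "wz": 0, "gripper": 1}

```text
time: 11.28
position: [0.5208, -0.091, 0.0085]
tool_rot: [-0.145, 3.138, 0.0]
ft_force: [-3.8, -0.9, 2.1]
grip_width: 0.998
grip_force: 1.4
```

```bash
python3 - <<'E'
from h import *
s=ctrl.get_state();print(s["time"],s["position"],s["ft_force"],s["torque"])
S=vision.get_image("side");T=vision.get_image("top")
for n in("side","top"):print([d for d in vision.spot_in(n,"tray")[:1]])
a=cv2.resize(T["color"][135:245,280:410],None,fx=4,fy=4,interpolation=2); b=cv2.resize(S["color"][160:250,240:370],None,fx=4,fy=4,interpolation=2)
cv2.imwrite("pics/m1.png",np.vstack([a,b])[:800])
print(a.shape,b.shape)
cv2.imwrite("pics/m1.png",cv2.resize(np.vstack([a,b]),None,fx=.75,fy=.75,interpolation=3))
E
```

```text
11.2833 [ 0.52081987 -0.09095224  0.00848643] [-3.77120151 -0.87366264  2.12229567] [ 0.06974501  0.49217298 -0.00628482]
[{'bbox': [294.5, 189.6, 344.2, 236.5], 'conf': 0.74}]
[{'bbox': [301.0, 182.0, 362.4, 222.7], 'conf': 0.75}]
(440, 520, 3) (360, 520, 3)
```

View pics/m1.png

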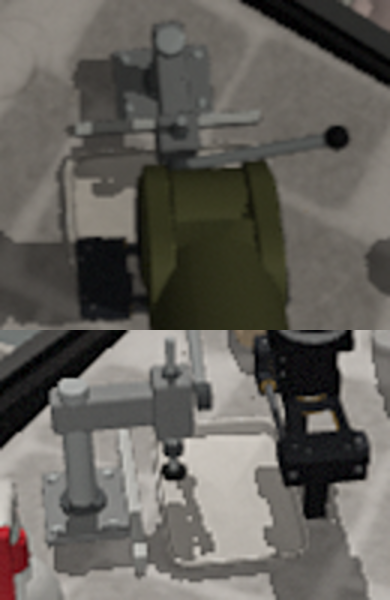

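The top and side views show the tray under the raised foot, with its back edge still about 17 mm short of the fence and clear of the foot. I'll keep pushing slowly and watch the force.

Request:
jog_arm:
  increments:
    - {"tx": -3, "ty": 0, "tz": 0, "wx": 0, "wy": 0, "wz": 0, "gripper": 1}
    - {"tx": -6, "ty": 0, "tz": 0, "wx": 0, "wy": 0, "wz": 0, "gripper": 1}
    - {"tx": -9, "ty": 0, "tz": 0, "wx": 0, "wy": 0, "wz": 0, "gripper": 1}
    - {"tx": -11, "ty": 0, "tz": 0, "wx": 0, "wy": 0, "wz": 0, "gripper": 1}
    - {"tx": -13, "ty": 0, "tz": 0, "wx": 0, "wy": 0, "wz": 0, "gripper": 1}

```text
time: 11.9
position: [0.5332, -0.0899, 0.0084]
tool_rot: [0.145, -3.138, 0.0]
ft_force: [-2.6, 0.7, 0.2]
grip_width: 1.004
grip_force: 1.2
```

Request:
jog_arm:
  increments:
    - {"tx": -1, "ty": 0, "tz": 0, "wx": 0, "wy": 0, "wz": 0, "gripper": 1}
    - {"tx": -2, "ty": 0, "tz": 0, "wx": 0, "wy": 0, "wz": 0, "gripper": 1}
    - {"tx": -3, "ty": 0, "tz": 0, "wx": 0, "wy": 0, "wz": 0, "gripper": 1}
    - {"tx": -4, "ty": 0, "tz": 0, "wx": 0, "wy": 0, "wz": 0, "gripper": 1}
    - {"tx": -4, "ty": 0, "tz": 0, "wx": 0, "wy": 0, "wz": 0, "gripper": 1}

```text
time: 12.32
position: [0.5374, -0.0895, 0.0085]
tool_rot: [-0.145, 3.138, -0.0]
ft_force: [-1.2, -0.2, 0.0]
grip_width: 0.998
grip_force: 0.8
```

Request:
jog_arm:
  increments:
    - {"tx": -1, "ty": 0, "tz": 0, "wx": 0, "wy": 0, "wz": 0, "gripper": 1}
    - {"tx": -2, "ty": 0, "tz": 0, "wx": 0, "wy": 0, "wz": 0, "gripper": 1}
    - {"tx": -3, "ty": 0, "tz": 0, "wx": 0, "wy": 0, "wz": 0, "gripper": 1}
    - {"tx": -3, "ty": 0, "tz": 0, "wx": 0, "wy": 0, "wz": 0, "gripper": 1}
    - {"tx": -3, "ty": 0, "tz": 0, "wx": 0, "wy": 0, "wz": 0, "gripper": 1}

```text
time: 12.73
position: [0.5391, -0.0894, 0.0084]
tool_rot: [0.144, -3.136, 0.0]
ft_force: [-5.2, -0.8, 2.4]
grip_width: 0.998
grip_force: 2.5
```

Request:
jog_arm:
  increments:
    - {"tx": -1, "ty": 0, "tz": 0, "wx": 0, "wy": 0, "wz": 0, "gripper": 1}
    - {"tx": -2, "ty": 0, "tz": 0, "wx": 0, "wy": 0, "wz": 0, "gripper": 1}
    - {"tx": -3, "ty": 0, "tz": 0, "wx": 0, "wy": 0, "wz": 0, "gripper": 1}
    - {"tx": -3, "ty": 0, "tz": 0, "wx": 0, "wy": 0, "wz": 0, "gripper": 1}
    - {"tx": -3, "ty": 0, "tz": 0, "wx": 0, "wy": 0, "wz": 0, "gripper": 1}

```text
time: 13.15
position: [0.5394, -0.0893, 0.008]
tool_rot: [0.144, -3.13, 0.001]
ft_force: [-11.2, -0.7, 8.2]
grip_width: 1.005
grip_force: 5.7
```

Contact with the fence shows: the advance stopped at x = 0.539 and the force is rising. I'll push slightly firmer to square it and check the yaw moment.

Request:
jog_arm:
  increments:
    - {"tx": -1, "ty": 0, "tz": 0, "wx": 0, "wy": 0, "wz": 0, "gripper": 1}
    - {"tx": -2, "ty": 0, "tz": 0, "wx": 0, "wy": 0, "wz": 0, "gripper": 1}
    - {"tx": -3, "ty": 0, "tz": 0, "wx": 0, "wy": 0, "wz": 0, "gripper": 1}
    - {"tx": -3, "ty": 0, "tz": 0, "wx": 0, "wy": 0, "wz": 0, "gripper": 1}
    - {"tx": -3, "ty": 0, "tz": 0, "wx": 0, "wy": 0, "wz": 0, "gripper": 1}

```text
time: 13.57
position: [0.5396, -0.0893, 0.0077]
tool_rot: [0.143, -3.124, 0.001]
ft_force: [-17.9, -0.3, 15.2]
grip_width: 0.999
grip_force: 8.9
```

```bash
python3 - <<'E'
from h import *
s=ctrl.get_state();print(s["time"],s["position"],s["ft_force"],s["torque"],s["tool_rot"])
E
```

```text
13.5667 [ 0.53963207 -0.08932575  0.00771097] [-17.91823784  -0.2621567   15.22479241] [-1.38122836e-03  3.75369825e+00  2.05061924e-03] [ 1.43152187e-01 -3.12431880e+00  1.16834991e-03]
```

Request:
jog_arm:
  increments:
    - {"tx": 4, "ty": 0, "tz": 0, "wx": 0, "wy": 0, "wz": 0, "gripper": 1}
    - {"tx": 9, "ty": 0, "tz": 0, "wx": 0, "wy": 0, "wz": 0, "gripper": 1}
    - {"tx": 20, "ty": 0, "tz": 0, "wx": 0, "wy": 0, "wz": 0, "gripper": 1}
    - {"tx": 35, "ty": 0, "tz": -10, "wx": 0, "wy": 0, "wz": 0, "gripper": 0.5}
    - {"tx": 50, "ty": 0, "tz": -40, "wx": 0, "wy": 0, "wz": 0, "gripper": 0}

```text
time: 13.98
position: [0.4939, -0.0926, 0.0458]
tool_rot: [0.145, -3.134, -0.005]
ft_force: [-0.2, -0.6, 0.2]
grip_width: 0.921
grip_force: 0.0
```

Request:
jog_arm:
  increments:
    - {"tx": 5, "ty": 0, "tz": -40, "wx": 0, "wy": 0, "wz": 0.1, "gripper": 0}
    - {"tx": 8, "ty": 0, "tz": -80, "wx": 0, "wy": 0, "wz": 0.2, "gripper": 0}
    - {"tx": 10, "ty": 0, "tz": -120, "wx": 0, "wy": 0, "wz": 0.3, "gripper": 0}
    - {"tx": 10, "ty": 0, "tz": -160, "wx": 0, "wy": 0, "wz": 0.4, "gripper": 0}
    - {"tx": 10, "ty": 0, "tz": -200, "wx": 0, "wy": 0, "wz": 0.5, "gripper": 0}

```text
time: 14.4
position: [0.4871, -0.0941, 0.2514]
tool_rot: [0.642, 3.071, -0.001]
ft_force: [1.8, -0.2, -0.7]
grip_width: 0.556
grip_force: 0.0
```

```bash
python3 - <<'E'
from h import *
g=st(-.062,-.130*np.cos(.5),0)
s=ctrl.get_state();print(s["time"],s["position"],s["ft_force"],s["grip_width"],g)
plan([(.52,-.2,.33,2.15),(g[0]+.004,g[1],.30,1.664),(g[0]+.004,g[1],.2,1.664)])
S=vision.get_image("side");T=vision.get_image("top")
a=cv2.resize(T["color"][140:230,290:400],None,fx=5,fy=5,interpolation=2); b=cv2.resize(S["color"][155:245,250:360],None,fx=5,fy=5,interpolation=2)
cv2.imwrite("pics/m2.png",cv2.resize(np.hstack([a,b]),(800,327),interpolation=3))
q=proj(T,[st(0,y,.018) for y in(-.095,.095)]+[st(-.131,y,.015) for y in(-.105,.105)]);print(q)
E
```

```text
14.4 [ 0.48705308 -0.09407624  0.25136287] [ 1.82442167 -0.15196877 -0.66355002] 0.5555414889075083 (np.float64(0.6282796299922596), np.float64(-0.2006550908773561), 0)
t [-72.9 -83.8 -78.4] w [0.001 0.004 0.579]
t [-62.   93.6  30. ] w [0.    0.    0.486]
t [  0.   0. 100.] w [0. 0. 0.]
[[366.40580977 175.16414371]
 [304.55889743 179.5865514 ]
 [373.893226   217.3166621 ]
 [304.25258163 222.53987558]]
```

View pics/m2.png

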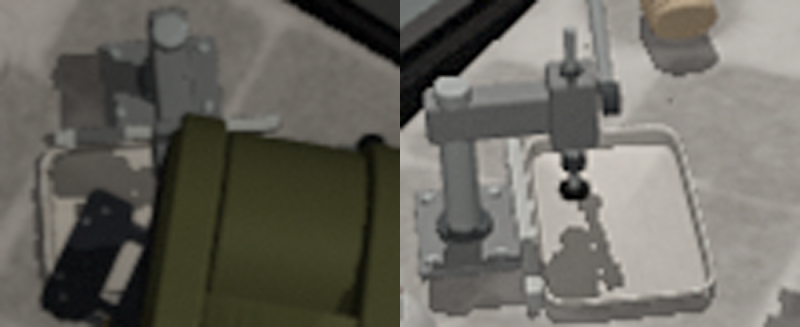

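Both views show the tray's long edge flush along the fence, the foot raised above it, and the fence ends inside the tray's ends. The wafers have not moved. Now over to the lever with the fingers shut.

Request:
jog_arm:
  increments:
    - {"tx": -10, "ty": -12, "tz": -30, "wx": 0, "wy": 0, "wz": 0.115, "gripper": 0}
    - {"tx": -25, "ty": -30, "tz": -60, "wx": 0, "wy": 0, "wz": 0.23, "gripper": 0}
    - {"tx": -40, "ty": -48, "tz": -78, "wx": 0, "wy": 0, "wz": 0.345, "gripper": 0}
    - {"tx": -56, "ty": -66, "tz": -78, "wx": 0, "wy": 0, "wz": 0.46, "gripper": 0}
    - {"tx": -73, "ty": -84, "tz": -78, "wx": 0, "wy": 0, "wz": 0.579, "gripper": 0}

```text
time: 14.92
position: [0.522, -0.2016, 0.3284]
tool_rot: [1.491, 2.758, 0.001]
ft_force: [0.7, -0.6, -0.7]
grip_width: 0.081
grip_force: 0.0
```

Request:
jog_arm:
  increments:
    - {"tx": -12, "ty": 19, "tz": 0, "wx": 0, "wy": 0, "wz": 0.1, "gripper": 0}
    - {"tx": -25, "ty": 37, "tz": 0, "wx": 0, "wy": 0, "wz": 0.2, "gripper": 0}
    - {"tx": -37, "ty": 56, "tz": 0, "wx": 0, "wy": 0, "wz": 0.3, "gripper": 0}
    - {"tx": -50, "ty": 75, "tz": 10, "wx": 0, "wy": 0, "wz": 0.4, "gripper": 0}
    - {"tx": -62, "ty": 92, "tz": 30, "wx": 0, "wy": 0, "wz": 0.486, "gripper": 0}

```text
time: 15.33
position: [0.6346, -0.2013, 0.2985]
tool_rot: [2.11, 2.319, 0.006]
ft_force: [0.2, -0.7, 0.6]
grip_width: 0.007
grip_force: 0.0
```

```bash
python3 - <<'E'
from h import *
s=ctrl.get_state();print(s["time"],s["position"],s["ft_force"],s["grip_width"])
plan([(.630,-.2010,.205,1.664)])
S=vision.get_image("side")
for t in("lever","tray","wafer_row"):print(t,[(np.round(d["bbox"]),round(d["conf"],2)) for d in vision.spot_in("side",t)[:1]])
print([proj(S,[st(-.062,-.15*np.cos(a-.5),.118+.15*np.sin(a-.5))])[0].round(1) for a in(.9,1.)])
E
```

```text
15.3333 [ 0.63458656 -0.20125802  0.29849051] [ 0.18979878 -0.72583788  0.62363911] 0.007012191458162993
t [ 0.9 -5.2 93.5] w [0.007 0.002 0.001]
lever [(array([298., 130., 310., 187.]), 0.52)]
tray [(array([287., 188., 335., 238.]), 0.87)]
wafer_row [(array([315., 143., 339., 167.]), 0.85)]
[array([300.5, 137.4]), array([300.7, 134.3])]
```

The lever bbox top (130) with a 4 px ball radius fits an angle of 1.0. I'll descend to just above the bar.

Request:
jog_arm:
  increments:
    - {"tx": 0, "ty": -2, "tz": 25, "wx": 0, "wy": 0, "wz": 0, "gripper": 0}
    - {"tx": 0, "ty": -4, "tz": 50, "wx": 0, "wy": 0, "wz": 0, "gripper": 0}
    - {"tx": 0, "ty": -4, "tz": 75, "wx": 0, "wy": 0, "wz": 0, "gripper": 0}
    - {"tx": 0, "ty": -4, "tz": 90, "wx": 0, "wy": 0, "wz": 0, "gripper": 0}
    - {"tx": 0, "ty": -4, "tz": 90, "wx": 0, "wy": 0, "wz": 0, "gripper": 0}

```text
time: 15.95
position: [0.6247, -0.202, 0.204]
tool_rot: [-2.107, -2.326, 0.004]
ft_force: [0.2, 0.1, 0.2]
grip_width: 0.0
grip_force: 0.0
```

Request:
jog_arm:
  increments:
    - {"tx": 0, "ty": 0, "tz": 3, "wx": 0, "wy": 0, "wz": 0, "gripper": 0}
    - {"tx": 0, "ty": 0, "tz": 6, "wx": 0, "wy": 0, "wz": 0, "gripper": 0}
    - {"tx": 0, "ty": 0, "tz": 9, "wx": 0, "wy": 0, "wz": 0, "gripper": 0}
    - {"tx": 0, "ty": 0, "tz": 12, "wx": 0, "wy": 0, "wz": 0, "gripper": 0}
    - {"tx": 0, "ty": 0, "tz": 12, "wx": 0, "wy": 0, "wz": 0, "gripper": 0}

```text
time: 16.37
position: [0.6279, -0.2014, 0.1957]
tool_rot: [2.108, 2.327, 0.002]
ft_force: [0.8, 0.4, 2.8]
grip_width: 0.002
grip_force: 1.1
```

Request:
jog_arm:
  increments:
    - {"tx": -0.6, "ty": 0, "tz": 1.2, "wx": 0, "wy": 0, "wz": 0, "gripper": 0}
    - {"tx": -1.2, "ty": 0, "tz": 2.4, "wx": 0, "wy": 0, "wz": 0, "gripper": 0}
    - {"tx": -1.8, "ty": 0, "tz": 3.6, "wx": 0, "wy": 0, "wz": 0, "gripper": 0}
    - {"tx": -2.4, "ty": 0, "tz": 4.8, "wx": 0, "wy": 0, "wz": 0, "gripper": 0}
    - {"tx": -3, "ty": 0, "tz": 6, "wx": 0, "wy": 0, "wz": 0, "gripper": 0}

```text
time: 16.78
position: [0.6277, -0.2045, 0.1887]
tool_rot: [2.109, 2.327, 0.001]
ft_force: [1.3, 1.3, 3.8]
grip_width: 0.006
grip_force: 1.7
```

Request:
jog_arm:
  increments:
    - {"tx": -0.6, "ty": 0, "tz": 1.2, "wx": 0, "wy": 0, "wz": 0, "gripper": 0}
    - {"tx": -1.2, "ty": 0, "tz": 2.4, "wx": 0, "wy": 0, "wz": 0, "gripper": 0}
    - {"tx": -1.8, "ty": 0, "tz": 3.6, "wx": 0, "wy": 0, "wz": 0, "gripper": 0}
    - {"tx": -2.4, "ty": 0, "tz": 4.8, "wx": 0, "wy": 0, "wz": 0, "gripper": 0}
    - {"tx": -3, "ty": 0, "tz": 6, "wx": 0, "wy": 0, "wz": 0, "gripper": 0}

```text
time: 17.2
position: [0.6278, -0.2076, 0.1825]
tool_rot: [2.11, 2.327, 0.0]
ft_force: [2.2, 1.8, 3.6]
grip_width: 0.003
grip_force: 1.8
```

Request:
jog_arm:
  increments:
    - {"tx": -0.5, "ty": 0, "tz": 1.2, "wx": 0, "wy": 0, "wz": 0, "gripper": 0}
    - {"tx": -1, "ty": 0, "tz": 2.4, "wx": 0, "wy": 0, "wz": 0, "gripper": 0}
    - {"tx": -1.5, "ty": 0, "tz": 3.6, "wx": 0, "wy": 0, "wz": 0, "gripper": 0}
    - {"tx": -2, "ty": 0, "tz": 4.8, "wx": 0, "wy": 0, "wz": 0, "gripper": 0}
    - {"tx": -2.5, "ty": 0, "tz": 6, "wx": 0, "wy": 0, "wz": 0, "gripper": 0}

```text
time: 17.62
position: [0.6279, -0.2102, 0.1764]
tool_rot: [2.11, 2.327, -0.0]
ft_force: [0.8, 0.9, 4.3]
grip_width: 0.004
grip_force: 1.8
```

Request:
jog_arm:
  increments:
    - {"tx": -0.4, "ty": 0, "tz": 1.2, "wx": 0, "wy": 0, "wz": 0, "gripper": 0}
    - {"tx": -0.8, "ty": 0, "tz": 2.4, "wx": 0, "wy": 0, "wz": 0, "gripper": 0}
    - {"tx": -1.2, "ty": 0, "tz": 3.6, "wx": 0, "wy": 0, "wz": 0, "gripper": 0}
    - {"tx": -1.6, "ty": 0, "tz": 4.8, "wx": 0, "wy": 0, "wz": 0, "gripper": 0}
    - {"tx": -2, "ty": 0, "tz": 6, "wx": 0, "wy": 0, "wz": 0, "gripper": 0}

```text
time: 18.03
position: [0.6279, -0.2124, 0.1704]
tool_rot: [2.11, 2.327, -0.001]
ft_force: [1.4, 1.2, 3.4]
grip_width: 0.006
grip_force: 1.7
```

Request:
jog_arm:
  increments:
    - {"tx": -0.4, "ty": 0, "tz": 1.2, "wx": 0, "wy": 0, "wz": 0, "gripper": 0}
    - {"tx": -0.8, "ty": 0, "tz": 2.4, "wx": 0, "wy": 0, "wz": 0, "gripper": 0}
    - {"tx": -1.2, "ty": 0, "tz": 3.6, "wx": 0, "wy": 0, "wz": 0, "gripper": 0}
    - {"tx": -1.6, "ty": 0, "tz": 4.8, "wx": 0, "wy": 0, "wz": 0, "gripper": 0}
    - {"tx": -1.8, "ty": 0, "tz": 6, "wx": 0, "wy": 0, "wz": 0, "gripper": 0}

```text
time: 18.45
position: [0.628, -0.2141, 0.1644]
tool_rot: [-2.11, -2.327, 0.001]
ft_force: [0.9, 1.2, 3.9]
grip_width: 0.006
grip_force: 1.6
```

Request:
jog_arm:
  increments:
    - {"tx": -0.3, "ty": 0, "tz": 1.2, "wx": 0, "wy": 0, "wz": 0, "gripper": 0}
    - {"tx": -0.6, "ty": 0, "tz": 2.4, "wx": 0, "wy": 0, "wz": 0, "gripper": 0}
    - {"tx": -0.9, "ty": 0, "tz": 3.6, "wx": 0, "wy": 0, "wz": 0, "gripper": 0}
    - {"tx": -1.2, "ty": 0, "tz": 4.8, "wx": 0, "wy": 0, "wz": 0, "gripper": 0}
    - {"tx": -1.5, "ty": 0, "tz": 6, "wx": 0, "wy": 0, "wz": 0, "gripper": 0}

```text
time: 18.87
position: [0.6282, -0.2156, 0.1584]
tool_rot: [-2.11, -2.327, 0.001]
ft_force: [-0.0, 1.2, 3.6]
grip_width: 0.008
grip_force: 1.6
```

Request:
jog_arm:
  increments:
    - {"tx": -0.2, "ty": 0, "tz": 1.2, "wx": 0, "wy": 0, "wz": 0, "gripper": 0}
    - {"tx": -0.4, "ty": 0, "tz": 2.4, "wx": 0, "wy": 0, "wz": 0, "gripper": 0}
    - {"tx": -0.6, "ty": 0, "tz": 3.6, "wx": 0, "wy": 0, "wz": 0, "gripper": 0}
    - {"tx": -0.8, "ty": 0, "tz": 4.8, "wx": 0, "wy": 0, "wz": 0, "gripper": 0}
    - {"tx": -1, "ty": 0, "tz": 6, "wx": 0, "wy": 0, "wz": 0, "gripper": 0}

```text
time: 19.28
position: [0.6283, -0.2165, 0.1524]
tool_rot: [-2.11, -2.328, 0.0]
ft_force: [0.6, 1.0, 3.1]
grip_width: 0.004
grip_force: 1.6
```

Request:
jog_arm:
  increments:
    - {"tx": -0.2, "ty": 0, "tz": 1.2, "wx": 0, "wy": 0, "wz": 0, "gripper": 0}
    - {"tx": -0.3, "ty": 0, "tz": 2.4, "wx": 0, "wy": 0, "wz": 0, "gripper": 0}
    - {"tx": -0.4, "ty": 0, "tz": 3.6, "wx": 0, "wy": 0, "wz": 0, "gripper": 0}
    - {"tx": -0.6, "ty": 0, "tz": 4.8, "wx": 0, "wy": 0, "wz": 0, "gripper": 0}
    - {"tx": -0.8, "ty": 0, "tz": 6, "wx": 0, "wy": 0, "wz": 0, "gripper": 0}

```text
time: 19.7
position: [0.6285, -0.2172, 0.1464]
tool_rot: [-2.11, -2.328, 0.0]
ft_force: [0.4, 1.6, 3.0]
grip_width: 0.005
grip_force: 1.6
```

Request:
jog_arm:
  increments:
    - {"tx": 0, "ty": 0, "tz": 1.2, "wx": 0, "wy": 0, "wz": 0, "gripper": 0}
    - {"tx": -0.1, "ty": 0, "tz": 2.4, "wx": 0, "wy": 0, "wz": 0, "gripper": 0}
    - {"tx": -0.2, "ty": 0, "tz": 3.6, "wx": 0, "wy": 0, "wz": 0, "gripper": 0}
    - {"tx": -0.3, "ty": 0, "tz": 4.8, "wx": 0, "wy": 0, "wz": 0, "gripper": 0}
    - {"tx": -0.4, "ty": 0, "tz": 6, "wx": 0, "wy": 0, "wz": 0, "gripper": 0}

```text
time: 20.12
position: [0.6286, -0.2176, 0.1405]
tool_rot: [2.11, 2.328, 0.0]
ft_force: [0.1, 1.1, 2.8]
grip_width: 0.008
grip_force: 1.6
```

Request:
jog_arm:
  increments:
    - {"tx": 0, "ty": 0, "tz": 1.2, "wx": 0, "wy": 0, "wz": 0, "gripper": 0}
    - {"tx": 0, "ty": 0, "tz": 2.4, "wx": 0, "wy": 0, "wz": 0, "gripper": 0}
    - {"tx": 0, "ty": 0, "tz": 3.6, "wx": 0, "wy": 0, "wz": 0, "gripper": 0}
    - {"tx": 0, "ty": 0, "tz": 4.8, "wx": 0, "wy": 0, "wz": 0, "gripper": 0}
    - {"tx": 0, "ty": 0, "tz": 6, "wx": 0, "wy": 0, "wz": 0, "gripper": 0}

```text
time: 20.53
position: [0.6287, -0.2178, 0.1345]
tool_rot: [2.11, 2.327, -0.0]
ft_force: [0.1, 0.2, 3.9]
grip_width: 0.005
grip_force: 1.6
```

Request:
jog_arm:
  increments:
    - {"tx": 0, "ty": 0, "tz": 1.2, "wx": 0, "wy": 0, "wz": 0, "gripper": 0}
    - {"tx": 0, "ty": 0, "tz": 2.4, "wx": 0, "wy": 0, "wz": 0, "gripper": 0}
    - {"tx": 0, "ty": 0, "tz": 3.6, "wx": 0, "wy": 0, "wz": 0, "gripper": 0}
    - {"tx": 0, "ty": 0, "tz": 4.8, "wx": 0, "wy": 0, "wz": 0, "gripper": 0}
    - {"tx": 0, "ty": 0, "tz": 6, "wx": 0, "wy": 0, "wz": 0, "gripper": 0}

```text
time: 20.95
position: [0.6286, -0.2182, 0.1285]
tool_rot: [2.11, 2.327, -0.001]
ft_force: [0.8, -1.4, 3.7]
grip_width: 0.003
grip_force: 1.9
```

Request:
jog_arm:
  increments:
    - {"tx": 0, "ty": 0, "tz": 1.2, "wx": 0, "wy": 0, "wz": 0, "gripper": 0}
    - {"tx": 0, "ty": 0, "tz": 2.4, "wx": 0, "wy": 0, "wz": 0, "gripper": 0}
    - {"tx": 0, "ty": 0, "tz": 3.6, "wx": 0, "wy": 0, "wz": 0, "gripper": 0}
    - {"tx": 0, "ty": 0, "tz": 4.8, "wx": 0, "wy": 0, "wz": 0, "gripper": 0}
    - {"tx": 0, "ty": 0, "tz": 6, "wx": 0, "wy": 0, "wz": 0, "gripper": 0}

```text
time: 21.37
position: [0.6287, -0.2184, 0.1226]
tool_rot: [2.11, 2.326, -0.001]
ft_force: [1.3, -2.7, 4.1]
grip_width: 0.003
grip_force: 2.3
```

Request:
jog_arm:
  increments:
    - {"tx": 0, "ty": 0, "tz": 1.2, "wx": 0, "wy": 0, "wz": 0, "gripper": 0}
    - {"tx": 0.1, "ty": 0, "tz": 2.4, "wx": 0, "wy": 0, "wz": 0, "gripper": 0}
    - {"tx": 0.2, "ty": 0, "tz": 3.6, "wx": 0, "wy": 0, "wz": 0, "gripper": 0}
    - {"tx": 0.3, "ty": 0, "tz": 4.8, "wx": 0, "wy": 0, "wz": 0, "gripper": 0}
    - {"tx": 0.5, "ty": 0, "tz": 6, "wx": 0, "wy": 0, "wz": 0, "gripper": 0}

```text
time: 21.78
position: [0.6284, -0.2177, 0.1165]
tool_rot: [2.11, 2.327, -0.001]
ft_force: [1.4, -3.5, 5.1]
grip_width: 0.001
grip_force: 2.4
```

Request:
jog_arm:
  increments:
    - {"tx": 0, "ty": 0, "tz": 0.6, "wx": 0, "wy": 0, "wz": 0, "gripper": 0}
    - {"tx": 0.1, "ty": 0, "tz": 1.2, "wx": 0, "wy": 0, "wz": 0, "gripper": 0}
    - {"tx": 0.2, "ty": 0, "tz": 1.8, "wx": 0, "wy": 0, "wz": 0, "gripper": 0}
    - {"tx": 0.3, "ty": 0, "tz": 2.4, "wx": 0, "wy": 0, "wz": 0, "gripper": 0}
    - {"tx": 0.4, "ty": 0, "tz": 3, "wx": 0, "wy": 0, "wz": 0, "gripper": 0}

```text
time: 22.2
position: [0.6283, -0.217, 0.1134]
tool_rot: [-2.11, -2.327, 0.001]
ft_force: [0.7, -3.7, 3.9]
grip_width: 0.008
grip_force: 2.3
```

Request:
jog_arm:
  increments:
    - {"tx": 0.2, "ty": 0, "tz": 0.8, "wx": 0, "wy": 0, "wz": 0, "gripper": 0}
    - {"tx": 0.4, "ty": 0, "tz": 1.6, "wx": 0, "wy": 0, "wz": 0, "gripper": 0}
    - {"tx": 0.6, "ty": 0, "tz": 2.4, "wx": 0, "wy": 0, "wz": 0, "gripper": 0}
    - {"tx": 0.8, "ty": 0, "tz": 3.2, "wx": 0, "wy": 0, "wz": 0, "gripper": 0}
    - {"tx": 1, "ty": 0, "tz": 4, "wx": 0, "wy": 0, "wz": 0, "gripper": 0}

```text
time: 22.62
position: [0.6282, -0.2158, 0.1094]
tool_rot: [-2.11, -2.327, 0.0]
ft_force: [0.2, -5.2, 4.6]
grip_width: 0.01
grip_force: 2.4
```

Request:
jog_arm:
  increments:
    - {"tx": -0.3, "ty": 0, "tz": 0.6, "wx": 0, "wy": 0, "wz": 0, "gripper": 0}
    - {"tx": -0.6, "ty": 0, "tz": 1.2, "wx": 0, "wy": 0, "wz": 0, "gripper": 0}
    - {"tx": -0.9, "ty": 0, "tz": 1.8, "wx": 0, "wy": 0, "wz": 0, "gripper": 0}
    - {"tx": -1.2, "ty": 0, "tz": 2.4, "wx": 0, "wy": 0, "wz": 0, "gripper": 0}
    - {"tx": -1.2, "ty": 0, "tz": 3, "wx": 0, "wy": 0, "wz": 0, "gripper": 0}

```text
time: 23.03
position: [0.6283, -0.2158, 0.1063]
tool_rot: [-2.108, -2.327, -0.001]
ft_force: [-0.8, 0.0, 4.1]
grip_width: 0.006
grip_force: 2.3
```

Request:
jog_arm:
  increments:
    - {"tx": 0, "ty": 0, "tz": 0.8, "wx": 0, "wy": 0, "wz": 0, "gripper": 0}
    - {"tx": 0, "ty": 0, "tz": 1.6, "wx": 0, "wy": 0, "wz": 0, "gripper": 0}
    - {"tx": 0, "ty": 0, "tz": 2.4, "wx": 0, "wy": 0, "wz": 0, "gripper": 0}
    - {"tx": 0.1, "ty": 0, "tz": 3.2, "wx": 0, "wy": 0, "wz": 0, "gripper": 0}
    - {"tx": 0.2, "ty": 0, "tz": 4, "wx": 0, "wy": 0, "wz": 0, "gripper": 0}

```text
time: 23.45
position: [0.6283, -0.2155, 0.1028]
tool_rot: [-2.108, -2.327, -0.001]
ft_force: [-2.4, 0.2, 6.6]
grip_width: 0.004
grip_force: 3.6
```

Request:
jog_arm:
  increments:
    - {"tx": 0, "ty": 0, "tz": 0.5, "wx": 0, "wy": 0, "wz": 0, "gripper": 0}
    - {"tx": 0, "ty": 0, "tz": 1, "wx": 0, "wy": 0, "wz": 0, "gripper": 0}
    - {"tx": 0, "ty": 0, "tz": 1.5, "wx": 0, "wy": 0, "wz": 0, "gripper": 0}
    - {"tx": 0, "ty": 0, "tz": 2, "wx": 0, "wy": 0, "wz": 0, "gripper": 0}
    - {"tx": 0.1, "ty": 0, "tz": 2.5, "wx": 0, "wy": 0, "wz": 0, "gripper": 0}

```text
time: 23.87
position: [0.6283, -0.2152, 0.1006]
tool_rot: [-2.108, -2.327, -0.001]
ft_force: [-3.3, -0.1, 7.5]
grip_width: 0.007
grip_force: 4.1
```

Request:
jog_arm:
  increments:
    - {"tx": 0, "ty": 0, "tz": 0.3, "wx": 0, "wy": 0, "wz": 0, "gripper": 0}
    - {"tx": 0, "ty": 0, "tz": 0.6, "wx": 0, "wy": 0, "wz": 0, "gripper": 0}
    - {"tx": 0, "ty": 0, "tz": 0.9, "wx": 0, "wy": 0, "wz": 0, "gripper": 0}
    - {"tx": 0, "ty": 0, "tz": 1.2, "wx": 0, "wy": 0, "wz": 0, "gripper": 0}
    - {"tx": 0, "ty": 0, "tz": 1.5, "wx": 0, "wy": 0, "wz": 0, "gripper": 0}

```text
time: 24.28
position: [0.6283, -0.2151, 0.0993]
tool_rot: [-2.108, -2.328, -0.001]
ft_force: [-2.9, 0.6, 9.2]
grip_width: 0.004
grip_force: 4.4
```

The felt force is now 8.5–9 N while moving, which corresponds to about 10–12 N at the pad. I'll let go straight up and check.

Request:
jog_arm:
  increments:
    - {"tx": 0, "ty": 0, "tz": -3, "wx": 0, "wy": 0, "wz": 0, "gripper": 0}
    - {"tx": 0, "ty": 0, "tz": -10, "wx": 0, "wy": 0, "wz": 0, "gripper": 0}
    - {"tx": 0, "ty": 0, "tz": -35, "wx": 0, "wy": 0, "wz": 0, "gripper": 0}
    - {"tx": 0, "ty": 0, "tz": -75, "wx": 0, "wy": 0, "wz": 0, "gripper": 0}
    - {"tx": 0, "ty": 0, "tz": -115, "wx": 0, "wy": 0, "wz": 0, "gripper": 0}

```text
time: 24.7
position: [0.6271, -0.2156, 0.2126]
tool_rot: [-2.106, -2.325, 0.002]
ft_force: [1.3, 0.5, 1.3]
grip_width: 0.004
grip_force: 0.0
```

Request:
jog_arm:
  increments:
    - {"tx": -20, "ty": -20, "tz": -30, "wx": 0, "wy": 0, "wz": 0, "gripper": 0}
    - {"tx": -40, "ty": -45, "tz": -55, "wx": 0, "wy": 0, "wz": 0, "gripper": 0}
    - {"tx": -55, "ty": -65, "tz": -80, "wx": 0, "wy": 0, "wz": 0, "gripper": 0}
    - {"tx": -70, "ty": -80, "tz": -90, "wx": 0, "wy": 0, "wz": 0, "gripper": 0}
    - {"tx": -80, "ty": -95, "tz": -100, "wx": 0, "wy": 0, "wz": 0, "gripper": 0}

```text
time: 25.12
position: [0.5409, -0.307, 0.3149]
tool_rot: [2.111, 2.325, 0.0]
ft_force: [-0.9, -0.0, -0.7]
grip_width: 0.003
grip_force: 0.0
```

```bash
python3 - <<'E'
from h import *
s=ctrl.get_state();print(s["time"],s["position"],s["ft_force"])
S=vision.get_image("side");T=vision.get_image("top")
for n in("side","top"):
  for t in("lever","tray","wafer_row","cheese_dish","shaker"):print(n,t,[(np.round(d["bbox"]).tolist(),round(d["conf"],2)) for d in vision.spot_in(n,t)[:2]])
for im in(S,T):print(proj(im,[st(-.131,y,.015) for y in(-.105,.105)]+[st(-.001,y,.015) for y in(-.105,.105)]).round(1).tolist())
E
```

```text
25.1167 [ 0.54089904 -0.30703976  0.31489191] [-0.88883344 -0.0437519  -0.74774314]
side lever [([299.0, 156.0, 310.0, 188.0], 0.42)]
side tray [([288.0, 189.0, 335.0, 239.0], 0.62)]
side wafer_row [([318.0, 144.0, 337.0, 165.0], 0.75), ([314.0, 296.0, 355.0, 343.0], 0.24)]
side cheese_dish [([317.0, 296.0, 359.0, 343.0], 0.66), ([286.0, 190.0, 337.0, 238.0], 0.28)]
side shaker [([291.0, 276.0, 307.0, 314.0], 0.87)]
top lever [([337.0, 187.0, 398.0, 190.0], 0.69)]
top tray [([300.0, 177.0, 374.0, 220.0], 0.87), ([336.0, 186.0, 395.0, 193.0], 0.68)]
top wafer_row [([415.0, 210.0, 443.0, 234.0], 0.91)]
top cheese_dish [([192.0, 198.0, 227.0, 225.0], 0.75)]
top shaker [([222.0, 175.0, 237.0, 195.0], 0.77)]
[[325.4, 187.4], [338.0, 232.9], [282.9, 191.1], [289.8, 237.8]]
[[373.9, 217.3], [304.3, 222.5], [369.5, 175.5], [301.3, 180.4]]
```

The tray bounds match the predicted pose against the fence to within 1–2.5 px, and the bystanders have not moved. The arm is clear of everything.

```bash
python3 -c "
from bench import ctrl
print(ctrl.close_job())"
```

```text
the job is handed in; nothing more can be done
None
```

I handed the job in at about 25 s: I lifted the lever to its top stop, pushed the tray flush against the fence near its middle, and pressed the foot down to an estimated 10–12 N (the lever read 9.2 N) before letting go; the bystanders stayed put in the last pictures.

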